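# Put the soldering board away in its sleeve

## Task

Put the cream soldering board away: slide it along the bench into the blue steel sleeve, long edge first, until it sits fully home against the back of the sleeve, and let go of it. Leave the white pot and the green box standing where they are.

Things in the scene. Friction and masses are not known exactly. Their poses are not given: they have to be found in the camera images.
- board: Cream soldering board lying flat and loose on the bench: 113 mm (x) by 159 mm (y) by 20 mm thick, 0.3 to 0.6 kg. Origin: centre of underside, z up. Starts before the sleeve's mouth, its +x within 0.25 rad of the sleeve's +x, its centre up to 20 mm off the sleeve's centre line, 51 to 63 mm between its near edge and the mouth if square. Too wide to grasp from above: push its edges.
- sleeve: Smooth blue steel sleeve screwed to the bench; no floor, the board slides in on the bench. Origin: on the bench, centre of the bay; the board goes in towards +x. Bay 165 mm wide (y +-82.5 mm), 105 mm deep (x -52.5 to +52.5 mm), 27 mm high; outer top 33 mm high, roof has a window. When home the board's centre is at x = -4 mm, and it sticks out of the mouth by 8 mm.
- mouth (a point): Middle of the sleeve's open end, on the bench (sleeve x = -52.5, y = 0 mm). Two upright lips, 27 mm high, flare outwards from its sides at 23 degrees, reaching x = -84 mm, inner faces at y = +-96 mm, in the sleeve's frame, to guide the board in. Axes as the sleeve's.
- white_pot: White lidded pot, 37 mm across, 40 mm high, loose, 130 mm to the left (+y) of the sleeve's centre. Bystander. Origin: centre of its underside.
- green_box: Green cardboard box of cells, 51 x 85 x 36 mm, loose, beyond the sleeve and to its right. A fixed dark wooden bench pin, 25 mm high, lies between it and the robot, along the right of the sleeve and board: fingers down at pushing height must keep clear of it. Bystander. Origin: centre of its underside.

How it is judged (in metres and radians):
At the end, for the whole second after the job is handed in: The board lies flat and at rest inside the sleeve, pushed home to within 6 mm of the back stop, square in it to 0.06 rad and centred to 7 mm (x of board in the frame of sleeve between -0.01 and 0.004 m and y of board in the frame of sleeve between -0.007 and 0.007 m and angle between the x axis of board and the x axis of sleeve, either way round below 0.06 rad and angle between board's own z axis and vertical below 0.05 rad and linear speed of board below 0.01 m/s); the robot touches nothing.
It fails at once if the white pot is moved more than 25 mm (distance of white_pot from where it was at the start of the episode above 0.025 m).
It fails at once if the green box is moved more than 25 mm (distance of green_box from where it was at the start of the episode above 0.025 m).
It fails at once if a bystander is tipped over (angle between any of white_pot, green_box's own z axis and vertical above 0.6 rad).
It also fails if it takes over 58 s, if anything falls off the work surface, if the arm or the gripper's body presses on something with over 40 N, if the wrist force passes 120 N, or if a joint passes its speed limit or range.

## Robot

A 6-joint arm with a two-finger parallel gripper is mounted at the origin on a cart in front of the work surface, level with it; the furniture and walls round the work are solid. World frame = base frame: x ahead of the robot, y to its left, z up, the work surface at z = 0. Lengths are in mm, angles in rad, forces in N, time in s.
With the tool pointing down it reaches from about 350 to 925 mm from the base axis. Payload 6.4 kg.
Tool frame: the origin (TCP) lies between the finger pads; the fingertips stand 17 mm ahead of it and the grasp point (between the pads) lies 2 mm behind it (bot.tip_reach is the z of the fingertips in the tool frame, in mm); z points along the fingers, y is the line along which they close (so a half turn about z gives the same grasp; the last joint's range is limited). The gripper opens to 94 mm and grips with 3 to 60 N. Pads are 16 mm wide; open, the fingers measure 119 mm over their backs; the gripper's body (75 mm by 177 mm) begins 78 mm behind the grasp point.
Start: joints at [-1.312, 0.245, 1.558, -0, 1.339, -0.174], TCP at [272.625, -590.076, 222.455] pointing down, gripper open.
Joint ranges: [-3.13, 3.13], [-1.02, 2.26], [0.13, 2.54], [-0.95, 4.09], [0.21, 2.88], [-2.74, 2.74]. Speed limits (rad/s): [2.57, 2.57, 3.14, 3.14, 3.14, 3.14].

## Interface

Orientations are given as a unit quaternion [w, x, y, z].
In Python, from cell import bot gives the robot as it stands.
- The arm moves only by the shell command python3 steer.py, which reads ROWS from standard input. ROWS is a JSON list of rows, 1 to 10 of them, each an object with the fields finger_gap (the finger opening in mm), trans (a list: dx, dy, dz in shares of the most that a row can go, 1 being 62.5 mm), rot (a list: a rotation vector rx, ry, rz in shares of 90 degrees (1.0 is 90 degrees)); a field left out counts as zero (the opening has to be given); each row shifts and turns the commanded pose from where the row before left it, along the tool's axes as they then stand; what a row does not reach is not made up. A row lasts 1/8 s, in which the tool goes at most 62.5 mm and 0.188 rad, less where a joint would pass 70% of its speed; a pose out of reach is approached as far as the arm can. The fingers move at their own pace and stop on an object; the grip force is fixed at half the most. Time passes only in rows, so rows that do not move let the fingers close. It prints the time, the measured TCP pose, the force, the opening and the grip force at its end. Input that does not fit is refused with a message, and nothing moves.
- bot.get_obs(): the state, without advancing time (a new reading comes with each control period).
- bot.read_camera(name): name is "scene" or "top" or "wrist"; returns a dict with "frame" (384x512x3 uint8, blue, green, red), "camera_matrix" (3x3 intrinsics, pixels), "rvec" (rotation vector, rad) and "tvec" (3), from world to camera coordinates, as OpenCV has them. Camera axes: x right, y down, z forward; pixel columns grow to the right and rows downward; lengths in mm; the calibration is good to about 2 mm. A picture is of the moment at which its call begins. There is no depth.
- bot.job_done(): hands the job in; it is judged then, once.
The state is a dict: "time_s": time; "joint_pos": joint angles; "qd": joint speeds; "effort": joint torques, N m; "position": TCP position; "orientation": TCP orientation; "ft_force": force on the tool from outside, world axes, zero at the start; "torque": the same for the moment, N m; "opening": finger opening in mm; "finger_force": force on a finger pad.
Only numpy, scipy, OpenCV 4.12 (cv2) and the standard library are available. Lean on these libraries where they do the work, as an engineer would, in place of code of your own. Each camera call takes 0.05 s, during which the arm holds its last target. There are 200 camera calls.

## Working session

There is one attempt and no reset: what is moved stays moved. The work goes in short steps, Python scripts to look and compute and a shell command to move; the robot and the scene stay as the last step left them, time stands still between calls to the robot, and variables do not carry over. Pictures are saved under pics/ and viewed, at most 10 in all, crops included, and the job is handed in when it is done.

```bash
ls; mkdir -p pics
python3 - <<'E'
from cell import bot
import cv2
o=bot.get_obs();print(o['time_s'],o['position'],o['orientation'],o['opening'],bot.tip_reach)
for n in['scene','top']:
    r=bot.read_camera(n);cv2.imwrite(f'pics/{n}0.png',r['frame'])
    print(n,r['camera_matrix'],r['rvec'],r['tvec'])
E
```

```text
cell.py
pics
steer.py
0.0 [ 272.47979327 -589.53345134  221.37596841] [-9.19081334e-04  9.76678412e-01  2.14705457e-01 -4.70068898e-05] 93.6905336015645 17.0
scene [[382.42108751   0.         260.80296508]
 [  0.         382.42108751 188.39676218]
 [  0.           0.           1.        ]] [ 1.44028988 -2.30481507  0.72794406] [521.17122709 311.79338503 709.88748906]
top [[430.63617808   0.         260.20923468]
 [  0.         430.63617808 188.58857597]
 [  0.           0.           1.        ]] [ 2.18589104 -2.02768817  0.21508201] [300.96313528 539.11529539 981.1583938 ]
```

View pics/top0.png

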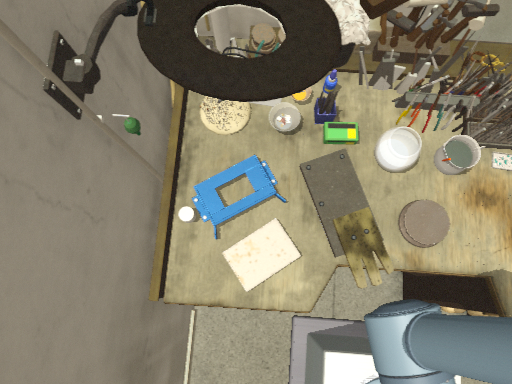

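View pics/scene0.png

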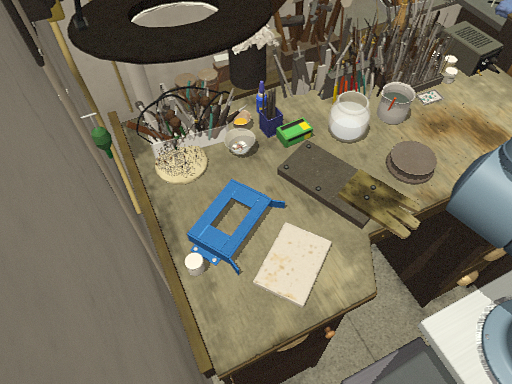

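The top view shows the blue sleeve around (238,190), the board around (262,255), the pot at (186,214), the green box at (341,132) and the dark pin from (325,155) to (370,280). I'll enlarge it next.

```bash
cat > h.py <<'E'
import numpy as np,cv2
from cell import bot
def unproj(r,pts,z):
    R=cv2.Rodrigues(np.array(r['rvec']))[0];t=np.array(r['tvec']).ravel()
    d=cv2.undistortPoints(np.array(pts,float).reshape(-1,1,2),r['camera_matrix'],None)[:,0]
    d=np.c_[d,np.ones(len(d))]@R; c=-R.T@t
    return c+d*((z-c[2])/d[:,2])[:,None]
def crop(r,x,y,w,h,k,f):
    cv2.imwrite(f,cv2.resize(r['frame'][y:y+h,x:x+w],None,fx=k,fy=k,interpolation=cv2.INTER_CUBIC))
E
python3 - <<'E'
from h import *
r=bot.read_camera('top');crop(r,175,145,125,150,4,'pics/c1.png')
E
```

```text
(no output)
```

View pics/c1.png

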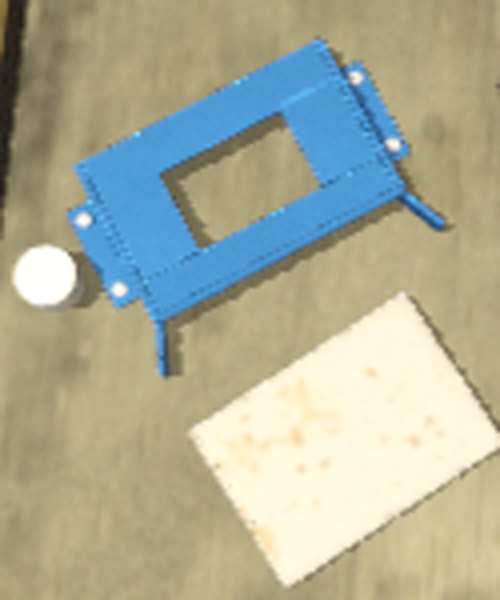

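The crop shows these points:
- **Board corners:** (403,292), (500,445), (288,586), (190,432)
- **Sleeve roof corners:** (77,167), (320,38), (405,190), (155,320)
- **Lip tips:** (165,375), (445,227)
- **Pot lid:** (45,275)

```bash
cat >> h.py <<'E'
def f(px,ox=175,oy=145,k=4): return np.array(px,float)/k+[ox,oy]-0.5+0.5/k
E
python3 - <<'E'
from h import *
r=bot.read_camera('top')
B=unproj(r,f([(403,292),(500,445),(288,586),(190,432)]),20)[:,:2]   # fr, br, bl, fl
S=unproj(r,f([(77,167),(320,38),(405,190),(155,320)]),33)[:,:2] # bl br fr fl
L=unproj(r,f([(165,375),(445,227)]),27)[:,:2]
print(B,S,L,unproj(r,f([(45,275)]),40),sep='\n')
P=unproj(r,[(325,255),(302,165),(346,150),(392,275)],25);print('pin',P[:,:2])
def fit(M,W):
    a,b=M.mean(0),W.mean(0);U,s,V=np.linalg.svd((M-a).T@(W-b));R=(U@V).T
    t=b-R@a;print('res',(M@R.T+t-W).round(1).tolist());return t,np.arctan2(R[1,0],R[0,0]),R
tb,ab,_=fit(np.array([(56.5,-79.5),(-56.5,-79.5),(-56.5,79.5),(56.5,79.5)]),B)
for e in (52.5,58): # depth of roof
  for w in (85,88):
    M=np.array([(e,w),(e,-w),(-52.5,-w),(-52.5,w)]);ts,a,R=fit(M,S);print('S',e,w,ts,a)
print('board',tb,ab)
q=lambda p:((p-ts)@R).round(1)
print('board in S',q(tb),ab-a,'corners',q(B).tolist(),'lips',q(L).tolist(),'pin',q(P[:,:2]).tolist())
print('base yaw',a)
E
```

```text
[[452.71787028 298.38095258]
 [364.1824328  233.66718776]
 [272.00996086 354.60875239]
 [357.90687201 421.07817189]]
[[513.26452892 504.47928258]
 [607.0524433  361.44765942]
 [514.02419274 301.76648495]
 [422.51179102 447.2879774 ]]
[[390.41020706 438.70464049]
 [493.9059352  275.48959685]]
[[443.89836637 515.42887484  40.        ]]
pin [[370.52888309 173.33909402]
 [590.04318407 240.76998898]
 [637.68821793 131.75696818]
 [335.3255372   11.98920655]]
res [[2.1, -0.4], [0.8, -4.2], [-3.4, 1.3], [0.5, 3.3]]
res [[-0.7, -0.8], [-2.8, -1.0], [1.8, 2.1], [1.7, -0.3]]
S 52.5 85 [514.21323899 403.74535109] 0.569603779388613
res [[-2.3, 1.7], [-1.2, -3.5], [3.4, -0.4], [0.0, 2.2]]
S 52.5 88 [514.21323899 403.74535109] 0.5696346275964457
res [[1.6, 0.6], [-0.5, 0.5], [-0.5, 0.6], [-0.7, -1.8]]
S 58 85 [511.8973549  402.26238754] 0.5695575188612931
res [[0.0, 3.2], [1.1, -2.0], [1.1, -1.9], [-2.3, 0.8]]
S 58 88 [511.89740167 402.2623145 ] 0.5695890568456783
board [361.70428399 326.93376615] 0.6513059385833142
board in S [-167.1   17.6] 0.08171688173763592 corners [[-105.9, -55.6], [-215.3, -62.3], [-227.7, 89.2], [-119.5, 98.9]] lips [[-82.7, 96.2], [-83.5, -97.1]] pin [[-242.5, -116.5], [-21.3, -178.1], [-39.9, -295.6], [-359.2, -233.4]]
base yaw 0.5695890568456783
```

The rows are not in the units I measure in: shifts go in shares of 62.5 mm and turns go in shares of 90 degrees. I convert before sending: 37 mm is 0.592, -31 mm is -0.496.

```bash
echo '[{"finger_gap":60,"trans":[0.592,-0.496,0]},{"finger_gap":60,"trans":[0.592,-0.496,0]},{"finger_gap":60,"trans":[0.592,-0.496,0]},{"finger_gap":60,"trans":[0.592,-0.496,0]},{"finger_gap":60,"trans":[0.592,-0.496,0]},{"finger_gap":60,"trans":[0.592,-0.496,0]},{"finger_gap":60,"trans":[0.592,-0.496,0]},{"finger_gap":60,"trans":[0.592,-0.496,0]},{"finger_gap":60,"trans":[0.592,-0.496,0]},{"finger_gap":60,"trans":[0.592,-0.496,0]}]' | python3 steer.py; echo '[{"finger_gap":60,"trans":[0.144,-0.816,0]},{"finger_gap":60,"trans":[0.144,-0.816,0]},{"finger_gap":60,"trans":[0.144,-0.816,0]},{"finger_gap":60,"trans":[0.144,-0.816,0]},{"finger_gap":60,"trans":[0.144,-0.816,0]},{"finger_gap":60,"trans":[0.144,-0.816,0]}]' | python3 steer.py; echo '[{"finger_gap":60,"trans":[0.064,-0.752,0]},{"finger_gap":60,"trans":[0.064,-0.752,0]},{"finger_gap":60,"trans":[0.064,-0.752,0]},{"finger_gap":60,"trans":[0.064,-0.752,0]},{"finger_gap":60,"trans":[0.064,-0.752,0]},{"finger_gap":60,"trans":[0.064,-0.752,0]}]' | python3 steer.py
```

```text
time_s: 1.45
position: [478.9, -152.0, 222.5]
orientation: [0.0, 0.977, 0.215, 0.0]
ft_force: [0.3, -0.4, 0.6]
opening: 60.1
finger_force: 0.0
time_s: 2.2
position: [398.4, 148.5, 222.6]
orientation: [0.0, 0.977, 0.215, 0.0]
ft_force: [0.2, -0.7, 0.7]
opening: 59.9
finger_force: 0.0
time_s: 2.95
position: [301.8, 414.4, 222.5]
orientation: [-0.0, 0.977, 0.215, 0.0]
ft_force: [0.4, 0.2, 0.6]
opening: 60.4
finger_force: 0.0
```

In the tool's units: -0.18 rad is -0.1146.

```bash
echo '[{"finger_gap":60,"rot":[0,0,-0.1146]},{"finger_gap":60,"rot":[0,0,-0.1146]},{"finger_gap":60,"rot":[0,0,-0.1146]},{"finger_gap":60,"rot":[0,0,-0.1146]},{"finger_gap":60,"rot":[0,0,-0.1146]},{"finger_gap":60,"rot":[0,0,-0.1146]},{"finger_gap":60,"rot":[0,0,-0.1146]},{"finger_gap":60,"rot":[0,0,-0.1146]},{"finger_gap":60,"rot":[0,0,-0.1146]},{"finger_gap":60,"rot":[0,0,-0.0573]}]' | python3 steer.py
cat >> h.py <<'E'
S0=np.array([511.9,402.3]);A=0.5696
RS=np.array([[np.cos(A),-np.sin(A)],[np.sin(A),np.cos(A)]])
from scipy.spatial.transform import Rotation as Ro
def st():
    o=bot.get_obs();p=o['position'];R=Ro.from_quat(o['orientation'],scalar_first=True).as_matrix()
    print('t',o['time_s'],'S',((p[:2]-S0)@RS).round(1),'z',round(p[2],1),'yaw-A',round(np.arctan2(R[1,0],R[0,0])-A,4),'F',((o['ft_force'][:2])@RS).round(1),'open',round(o['opening'],1),'j',np.round(o['joint_pos'],2));return p,R
def go(x,y,z):
    p,R=st();w=np.r_[S0+RS@[x,y],z];print('tool delta',(R.T@(w-p)).round(1))
E
python3 -c "
from h import *
go(-170,125,90)"
```

```text
time_s: 4.2
position: [302.6, 412.9, 222.3]
orientation: [-0.0, 0.477, 0.879, -0.0]
ft_force: [0.1, 0.7, -0.1]
opening: 60.3
finger_force: 0.0
t 4.2 S [-170.5  121.8] z 222.3 yaw-A 1.5767 F [0.5 0.6] open 60.3 j [ 0.72 -0.08  1.91  0.    1.32  0.14]
tool delta [  3.2   0.6 132.3]
```

In the tool's units: 48 mm is 0.768, 38 mm is 0.608.

```bash
echo '[{"finger_gap":60,"trans":[0.032,0,0.768]},{"finger_gap":60,"trans":[0.032,0,0.768]},{"finger_gap":60,"trans":[0.032,0,0.768]},{"finger_gap":60,"trans":[0.032,0,0.608]},{"finger_gap":60,"trans":[0,0,0.24]},{"finger_gap":60}]' | python3 steer.py; python3 -c "
from h import *
st();r=bot.read_camera('top');crop(r,175,145,125,150,4,'pics/c2.png')"
```

```text
time_s: 4.95
position: [298.2, 419.5, 25.1]
orientation: [-0.0, 0.479, 0.878, -0.001]
ft_force: [-0.1, 0.0, 0.7]
opening: 60.1
finger_force: 0.0
t 4.95 S [-170.7  129.8] z 25.1 yaw-A 1.5731 F [-0.   0.1] open 60.1 j [0.73 0.21 2.01 0.   0.93 0.16]
```

View pics/c2.png

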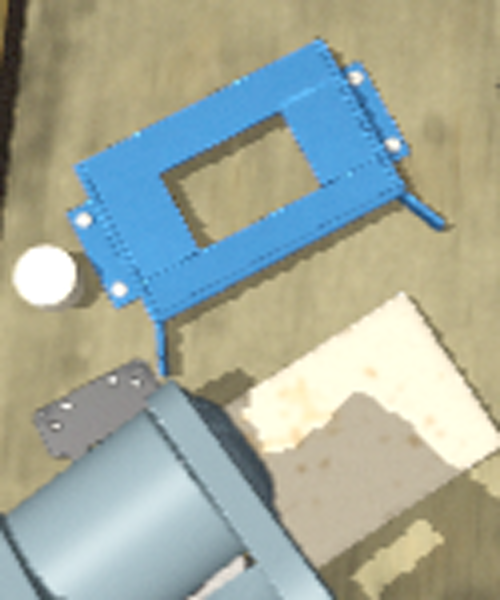

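The board has not moved and the gripper is in place on its left (+y) side. Next is the sideways push.

In the tool's units: -7 mm is -0.112, -6 mm is -0.096.

```bash
echo '[{"finger_gap":60,"trans":[-0.112,0,0]},{"finger_gap":60,"trans":[-0.096,0,0]},{"finger_gap":60,"trans":[-0.08,0,0]},{"finger_gap":60,"trans":[-0.08,0,0]},{"finger_gap":60,"trans":[-0.064,0,0]},{"finger_gap":60,"trans":[-0.064,0,0]},{"finger_gap":60,"trans":[-0.064,0,0]},{"finger_gap":60,"trans":[-0.064,0,0]},{"finger_gap":60,"trans":[-0.048,0,0]},{"finger_gap":60}]' | python3 steer.py; python3 -c "
from h import *
st();o=bot.get_obs();print(o['torque'])"; echo '[{"finger_gap":60,"trans":[0.16,0,0]},{"finger_gap":60,"trans":[0.48,0,0]},{"finger_gap":60,"trans":[0,0,-0.8]},{"finger_gap":60,"trans":[0,0,-0.8]},{"finger_gap":60,"trans":[-0.8,0,0],"rot":[0,0,0.1146]},{"finger_gap":60,"trans":[0,-0.8,0],"rot":[0,0,0.1146]},{"finger_gap":60,"rot":[0,0,0.1146]},{"finger_gap":60,"rot":[0,0,0.1146]},{"finger_gap":60,"rot":[0,0,0.1146]},{"finger_gap":60,"rot":[0,0,0.1146]}]' | python3 steer.py; python3 -c "
from h import *
go(-265,0,90)"
```

```text
time_s: 6.25
position: [321.0, 383.8, 25.2]
orientation: [-0.0, 0.479, 0.878, -0.001]
ft_force: [-0.1, 0.3, -0.8]
opening: 60.4
finger_force: 0.0
t 6.25 S [-170.7   87.4] z 25.2 yaw-A 1.5729 F [0.1 0.3] open 60.4 j [ 0.65  0.18  2.04 -0.    0.92  0.08]
[-0.02006283 -0.13468571 -0.02155603]
time_s: 7.5
position: [279.7, 357.0, 125.2]
orientation: [0.0, 0.863, 0.504, -0.0]
ft_force: [-0.1, -0.1, 0.5]
opening: 60.2
finger_force: 0.0
t 7.5 S [-220.    87.1] z 125.2 yaw-A 0.4877 F [-0.2 -0. ] open 60.2 j [ 0.66 -0.11  2.12 -0.    1.13  1.17]
tool delta [-80.5  55.9  35.2]
```

In the tool's units: -27 mm is -0.432, -26 mm is -0.416, 0.163 rad is 0.1038.

```bash
echo '[{"finger_gap":80,"trans":[-0.432,0.304,0]},{"finger_gap":80,"trans":[-0.432,0.304,0]},{"finger_gap":80,"trans":[-0.416,0.288,0]},{"finger_gap":80,"rot":[0,0,0.1038]},{"finger_gap":80,"rot":[0,0,0.1038]},{"finger_gap":80,"rot":[0,0,0.1031]},{"finger_gap":80}]' | python3 steer.py; python3 -c "
from h import *
go(-265,0,25);r=bot.read_camera('top');crop(r,175,145,125,150,4,'pics/c3.png')"
```

```text
time_s: 8.38
position: [289.9, 259.9, 125.3]
orientation: [0.0, 0.959, 0.285, -0.0]
ft_force: [-0.2, -0.3, 0.1]
opening: 79.9
finger_force: 0.0
t 8.375 S [-2.638e+02 -2.000e-01] z 125.3 yaw-A 0.0075 F [-0.3 -0.1] open 79.9 j [ 0.44 -0.3   2.28 -0.    1.16  1.43]
tool delta [ -1.1  -0.2 100.3]
```

View pics/c3.png

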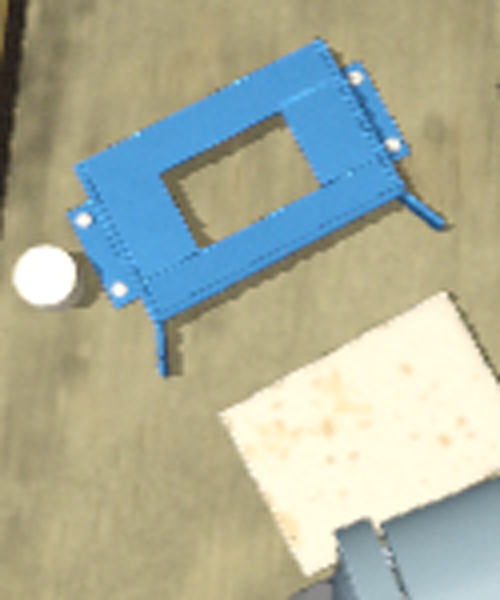

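The board's corners are now front-left (219,413), front-right (446,292) and back-left (305,576). It looks square to the sleeve, so I'll check the offset.

In the tool's units: 45 mm is 0.72, 40 mm is 0.64, 0.007 rad is 0.0045.

```bash
python3 -c "
from h import *
r=bot.read_camera('top')
B=unproj(r,f([(219,413),(446,292),(305,576)]),20)[:,:2];q=(B-S0)@RS;print(q.round(1))
d=q[0]-q[1];print('yaw',np.arctan2(-d[0],d[1]))"
echo '[{"finger_gap":80,"trans":[-0.016,0,0.72],"rot":[0,0,0.0045]},{"finger_gap":80,"trans":[0,0,0.64]},{"finger_gap":80,"trans":[0,0,0.24]},{"finger_gap":80}]' | python3 steer.py; python3 -c "
from h import *
st()"
```

```text
[[-117.8   78.2]
 [-118.4  -78.9]
 [-227.4   77.6]]
yaw -0.0043608157842676964
time_s: 8.98
position: [288.3, 258.8, 24.4]
orientation: [0.0, 0.96, 0.281, -0.002]
ft_force: [0.8, 0.4, -0.5]
opening: 79.7
finger_force: 0.0
t 8.975 S [-265.7   -0.3] z 24.4 yaw-A -0.0002 F [ 0.9 -0.1] open 79.7 j [ 0.44 -0.08  2.32 -0.    0.91  1.44]
```

In the tool's units: 10 mm is 0.16, 8 mm is 0.128.

```bash
echo '[{"finger_gap":80,"trans":[0.16,0,0]},{"finger_gap":80,"trans":[0.128,0,0]},{"finger_gap":80,"trans":[0.096,0,0]},{"finger_gap":80,"trans":[0.128,0,0]},{"finger_gap":80,"trans":[0.16,0,0]},{"finger_gap":80,"trans":[0.16,0,0]},{"finger_gap":80,"trans":[0.16,0,0]},{"finger_gap":80,"trans":[0.16,0,0]},{"finger_gap":80,"trans":[0.128,0,0]},{"finger_gap":80,"trans":[0.08,0,0]}]' | python3 steer.py; echo '[{"finger_gap":80,"trans":[0.096,0,0]},{"finger_gap":80,"trans":[0.128,0,0]},{"finger_gap":80,"trans":[0.128,0,0]},{"finger_gap":80,"trans":[0.128,0,0]},{"finger_gap":80,"trans":[0.096,0,0]},{"finger_gap":80}]' | python3 steer.py; python3 -c "
from h import *
st();r=bot.read_camera('top');crop(r,175,145,125,150,4,'pics/c4.png')"
```

```text
time_s: 10.22
position: [361.6, 305.2, 25.5]
orientation: [0.0, 0.96, 0.28, -0.0]
ft_force: [-2.5, -1.7, 1.4]
opening: 79.8
finger_force: 1.3
time_s: 10.98
position: [392.4, 324.8, 25.7]
orientation: [-0.0, 0.96, 0.28, 0.001]
ft_force: [0.1, -0.0, -0.3]
opening: 79.9
finger_force: 0.0
t 10.975 S [-142.5   -0.8] z 25.7 yaw-A -0.0018 F [ 0.  -0.1] open 79.9 j [0.47 0.2  2.02 0.   0.92 1.47]
```

View pics/c4.png

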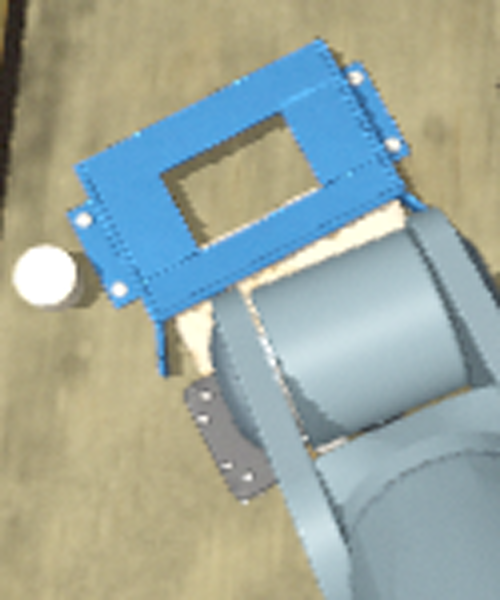

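The board's front edge is inside the sleeve and just shows at the near rim of the window (about (205,245) to (315,190)), and it is square. I'll keep pushing.

In the tool's units: 8 mm is 0.128, 6 mm is 0.096.

```bash
echo '[{"finger_gap":80,"trans":[0.096,0,0]},{"finger_gap":80,"trans":[0.128,0,0]},{"finger_gap":80,"trans":[0.128,0,0]},{"finger_gap":80,"trans":[0.128,0,0]},{"finger_gap":80,"trans":[0.128,0,0]},{"finger_gap":80,"trans":[0.128,0,0]},{"finger_gap":80,"trans":[0.128,0,0]},{"finger_gap":80,"trans":[0.096,0,0]},{"finger_gap":80,"trans":[0.08,0,0]},{"finger_gap":80,"trans":[0.048,0,0]}]' | python3 steer.py; python3 -c "
from h import *
st()"; echo '[{"finger_gap":80,"trans":[0.032,0,0]},{"finger_gap":80,"trans":[0.032,0,0]}]' | python3 steer.py;python3 -c "
from h import *
st()"
```

```text
time_s: 12.28
position: [449.0, 361.0, 25.5]
orientation: [0.0, 0.96, 0.28, -0.0]
ft_force: [-2.0, -1.4, 1.2]
opening: 79.8
finger_force: 1.1
t 12.275 S [-75.3  -0.8] z 25.5 yaw-A -0.0018 F [-2.5 -0.1] open 79.8 j [ 0.48  0.33  1.85 -0.    0.96  1.48]
time_s: 12.52
position: [452.2, 363.0, 25.6]
orientation: [0.0, 0.96, 0.28, -0.0]
ft_force: [-2.2, -1.5, 1.5]
opening: 80.4
finger_force: 1.1
t 12.525 S [-71.5  -0.9] z 25.6 yaw-A -0.0018 F [-2.7 -0.1] open 80.4 j [ 0.48  0.34  1.84 -0.    0.96  1.48]
```

In the tool's units: 1 mm is 0.016.

```bash
for i in 1 2; do echo '[{"finger_gap":80,"trans":[0.016,0,0]},{"finger_gap":80,"trans":[0.016,0,0]}]' | python3 steer.py >/dev/null;python3 -c "
from h import *
st()"; done
```

```text
t 12.775 S [-69.4  -0.8] z 25.6 yaw-A -0.0018 F [-1.8  0.4] open 80.2 j [ 0.48  0.35  1.83 -0.    0.96  1.48]
t 13.025 S [-67.4  -0.9] z 25.5 yaw-A -0.0018 F [-3.9 -0.3] open 80.0 j [ 0.48  0.35  1.83 -0.    0.96  1.48]
```

In the tool's units: 1 mm is 0.016.

```bash
for i in 1 2 3; do echo '[{"finger_gap":80,"trans":[0.016,0,0]},{"finger_gap":80}]' | python3 steer.py >/dev/null;python3 -c "
from h import *
st()"; done
```

```text
t 13.275 S [-67.3  -0.9] z 25.2 yaw-A -0.0013 F [-5.1 -0.4] open 80.0 j [ 0.48  0.35  1.83 -0.    0.97  1.48]
t 13.525 S [-67.2  -0.9] z 25.0 yaw-A -0.001 F [-8.8 -0.6] open 80.0 j [ 0.48  0.35  1.83 -0.    0.97  1.48]
t 13.775 S [-67.1  -0.8] z 24.8 yaw-A -0.0005 F [-11.  -1.] open 79.9 j [ 0.48  0.36  1.82 -0.    0.97  1.48]
```

The force climbs while the position holds still, so the board is against the back stop. I'll back off and look.

In the tool's units: -50 mm is -0.8, -30 mm is -0.48.

```bash
echo '[{"finger_gap":80,"trans":[-0.096,0,0]},{"finger_gap":80,"trans":[-0.32,0,0]},{"finger_gap":80,"trans":[-0.48,0,0]},{"finger_gap":80,"trans":[0,0,-0.8]},{"finger_gap":80,"trans":[0,0,-0.8]},{"finger_gap":80,"trans":[-0.8,0,-0.32]},{"finger_gap":80,"trans":[-0.8,0,0]},{"finger_gap":80,"trans":[-0.48,0,0]},{"finger_gap":80}]' | python3 steer.py; python3 -c "
from h import *
st();r=bot.read_camera('top');crop(r,175,145,125,150,4,'pics/c5.png')"
```

```text
time_s: 14.9
position: [300.9, 266.6, 145.6]
orientation: [-0.0, 0.96, 0.28, 0.001]
ft_force: [-0.3, -0.3, 0.5]
opening: 79.9
finger_force: 0.0
t 14.9 S [-250.9   -0.4] z 145.6 yaw-A -0.0019 F [-0.4 -0.1] open 79.9 j [ 0.44 -0.29  2.23  0.    1.2   1.44]
```

View pics/c5.png

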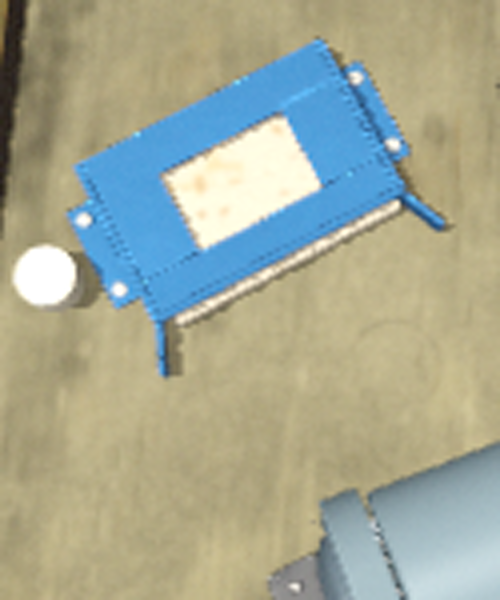

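The board fills the sleeve, with an even strip showing at the mouth from (178,322) to (403,205). The pot has not moved and the gripper is clear of everything.

```bash
python3 -c "
from cell import bot
print(bot.job_done())"
```

```text
the job is handed in; nothing more can be done
None
```

The board is fully home against the back of the sleeve and released, the pot and the green box were left alone, and the job was handed in at about 15 s; the hand-in returned no verdict.

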